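Hang the ballasted lifting beam level

TASK

The yellow lifting beam carries ballast hidden inside, so nobody can see where it balances. Find its balance point by sliding its hanger along it and lifting it by the red tab at trial points until it no longer tips, then leave it hanging by the hanger's cross-arms on the two prongs of the blue hook stand, still and level.

Things in the scene. Friction and masses are not known exactly. Their poses are not given: they have to be found in the camera images.
- beam: yellow beam with black end caps, 30 x 200 x 30 mm, lying in the cradle at the start; origin at the centre of its underside, y along its length, z up. With slider and hanger it weighs 0.68 kg. Ballast is fixed inside at an unknown place: the balance point lies anywhere from 30 mm on the -y side to 50 mm on the +y side of mid-length.
- slider (a joint): place of the dark steel slider along the beam, m, 0 at mid-length, growing to the beam's +y, travel -0.062 to 0.062, at first -0.06 to -0.045. It is 36 mm long, rides on the beam's top, takes about 4.5 N to push and stays put also while the beam hangs tipped. Slide it by the hanger while the beam lies in the cradle, whose end stops hold the beam.
- hanger_tab (a point): centre, half-way up, of the hanger's red grip tab: 12 mm thick (x, across the beam) x 26 mm (y, along the beam) x 48 mm tall (z); 133 mm above the bench at the start. Right below the tab are the hanger's aluminium cross-arms, 12 x 64 (along y) x 8 mm, underside 32 mm below this point, and below them a stem, 12 x 14 mm, down to the pivot pin.
- pin (a point): centre of the pivot pin (along x) that joins hanger and slider, 60 mm below the tab's centre, 65 mm above the beam's underside. The lifted beam tips freely about it, heavy end down, at most 0.6 rad, and settles in about 1 s. The hanging mass's centre lies about 48 mm below the pin: the slider 10 mm off the balance point tips the beam about 0.2 rad.
- cradle_floor (a point): middle of the floor of the fixed grey cradle, 8 mm above the bench: a flat trough, inside 38 mm wide (x) and 206 mm long (y, along the beam), with side lips 10 mm high and end stops 12 mm high; about 3 mm of play for the beam at each end (it can shift by that while the slider is pushed). The beam starts in it.
- hook_seat (a point): point midway between the two steel prongs of the fixed blue hook stand, level with their flat tops, 170 mm above the bench. The prongs run along x and are open to -x (robot side): 36 mm gap, each 12 mm wide, 8 mm thick, tips 32 mm from this point with lips 5 mm high. Nothing of the stand is higher than the lips; its crossbar and post stand 45 mm behind (+x).
- hook_stand: the fixed blue stand: base 100 x 130 x 10 mm, origin on the bench below hook_seat, axes as there. The stem goes between the prongs from the -x side, the beam crosswise (along y) beneath them, then down until the cross-arms rest on both prongs; the tab's centre is then 32 mm above hook_seat and the tipped or level beam hangs clear of the base.
There are look-alikes about, which are no part of the job. Of the things like the hook_stand, leave any that is pink; of the rest the larger one is meant.

How it is judged:
At the end, for the whole second after the job is handed in: The hanger's cross-arms rest on both prongs of the hook stand (tab centre 27 to 37 mm above the seat point, within 14 mm sideways and between the lips and the post), the hanger upright within 0.15 rad, and the beam hangs from it at rest with its length level within 0.1 rad (angle between beam's own y axis and vertical between 1.4708 and 1.6708 rad and x of hanger_tab in the frame of hook_seat between -0.03 and 0.04 m and y of hanger_tab in the frame of hook_seat between -0.014 and 0.014 m and z of hanger_tab in the frame of hook_seat between 0.027 and 0.037 m and angle between hanger_tab's own z axis and vertical below 0.15 rad and linear speed of beam below 0.03 m/s and angular speed of beam below 0.2 rad/s); the robot touches nothing.
It also fails if it takes over 67 s, if anything falls off the work surface, if the arm or the gripper's body presses on something with over 40 N, if the wrist force passes 120 N, or if a joint passes its speed limit or range.

ROBOT

A 6-joint arm with a two-finger parallel gripper is mounted at the origin on the work surface; the furniture and walls round the work are solid. World frame = base frame: x ahead of the robot, y to its left, z up, the work surface at z = 0. Lengths are in m, angles in rad, forces in N, time in s.
With the tool pointing down it reaches from about 0.35 to 0.975 m from the base axis. Payload 4.9 kg.
Tool frame: the origin (TCP) lies between the finger pads; the fingertips stand 25 mm ahead of it and the grasp point (between the pads) lies 6 mm ahead of it; z points along the fingers, y is the line along which they close (so a half turn about z gives the same grasp; the last joint's range is limited). The gripper opens to 85 mm and grips with 20 to 120 N. Pads are 22 mm wide; open, the fingers measure 114 mm over their backs; the gripper's body (76 mm by 85 mm) begins 54 mm behind the grasp point. The pads swing forward as they close: fully open they stand 13 mm farther back than shut.
Start: joints at [-1.366, 0.053, 1.613, -0, 1.476, -0.119], TCP at [0.199, -0.593, 0.233] pointing down, gripper open.
Joint ranges: [-3.01, 3.01], [-1.01, 2.22], [0.06, 2.58], [-1.02, 4.17], [0.09, 2.62], [-3.14, 3.14]. Speed limits (rad/s): [2.57, 2.57, 3.14, 3.14, 3.14, 3.14].

INTERFACE

Orientations are given as a unit quaternion [w, x, y, z].
In Python, from plant import manip gives the robot as it stands.
- The arm moves only by the shell command python3 -m inch 'ROWS'. ROWS is JSON, a list of rows, each a list of 3 entries, a list of its own where there are three numbers: the shift along the tool's x, y, z in m, then the turn, a rotation vector about the tool's x, y, z in rad, then the opening, from 0 (shut) to 1 (fully open). A call has 1 to 8 rows; each row shifts and turns the commanded pose from where the row before left it, along the tool's axes as they then stand; what a row does not reach is not made up. A row lasts 1/10 s, in which the tool goes at most 50 mm and 8.59 degrees, less where a joint would pass 70% of its speed; a pose out of reach is approached as far as the arm can. A call with a gripper value outside its range is refused whole. The fingers move at their own pace and stop on an object; the grip force is fixed at half the most. Time passes only in rows, so rows that do not move let the fingers close. It gives the time, the measured TCP pose, the force, the opening and the grip force at its end, in the units of the state.
- manip.state(): the state, without advancing time (a new reading comes with each control period).
- manip.grab_frame(name): name is "scene" or "side" or "wrist"; returns (picture, depth): 384x512x3 uint8, red, green, blue; 384x512 float32, m along the optical axis (not along the pixel's ray), 0 where there is no reading.
- manip.camera_params(name): a dict with "camera_matrix" (3x3 intrinsics, pixels), "k1" (the pictures are not rectified: a ray, as slopes to the right and down, at radius r is drawn at 1 + k1 r^2 times it, then the intrinsics apply), "rvec" (rotation vector, rad) and "tvec" (3), from world to camera coordinates, as OpenCV has them. Camera axes: x right, y down, z forward; pixel columns grow to the right and rows downward; lengths in m; the calibration is good to about 2 mm. A picture is of the moment at which its call begins: read the wrist's pose just before it. camera_params takes no time and is no camera call; for the wrist camera it gives the pose at the moment of the call.
- manip.job_done(): hands the job in; it is judged then, once.
Trained networks look in the newest picture that a camera, given by its name, has taken for a name from the list of things; names that differ only in an ending like _2 or _b are one class to them, and where a whole thing is asked for, a point or a joint stands for the part that bears it (a point fixed in the world has none). Each returns a list of dicts, best first, with "score" (0 to 1); they miss things now and then, are a little off and sometimes report something else, mostly with a low value. They report only what shows in the picture. A call takes as long as a camera call. They do not tell look-alikes from the thing itself.
- manip.look_for(camera, label): "point" ([x, y, z] in m, in world coordinates, good to about 4 mm: the middle of the surface that is visible of it).
The state is a dict: "time": time; "joint_pos": joint angles; "joint_vel": joint speeds; "joint_efforts": joint torques, N m; "tool_pos": TCP position; "tool_rot": TCP orientation; "contact_force": force on the tool from outside, world axes, zero at the start; "ft_torque": the same for the moment, N m; "gripper_width": opening from 0.0 (shut) to 1.0 (fully open); "grasp_force": force on a finger pad.
Only numpy, scipy, OpenCV 4.12 (cv2) and the standard library are available. Lean on these libraries where they do the work, as an engineer would, in place of code of your own. Each camera call takes 0.05 s, during which the arm holds its last target. There are 200 camera calls.

## Working session

There is one attempt and no reset: what is moved stays moved. The work goes in short steps, Python scripts to look and compute and a shell command to move; the robot and the scene stay as the last step left them, time stands still between calls to the robot, and variables do not carry over. Pictures are saved under pics/ and viewed, at most 10 in all, crops included, and the job is handed in when it is done.

```bash
mkdir -p pics; ls
cat > h.py <<'E'
import numpy as np, cv2
from plant import manip
from scipy.spatial.transform import Rotation as R
def cam(n):
    p=manip.camera_params(n); return np.array(p["camera_matrix"]),p["k1"],R.from_rotvec(np.ravel(p["rvec"])).as_matrix(),np.ravel(p["tvec"])
def cloud(n,save=None):
    K,k1,Rm,t=cam(n); im,d=manip.grab_frame(n)
    if save: cv2.imwrite(save,im[:,:,::-1])
    h,w=d.shape; uv=np.stack(np.meshgrid(np.arange(w),np.arange(h)),-1).reshape(-1,1,2).astype(float)
    s=cv2.undistortPoints(uv,K,np.array([k1,0,0,0,0.])).reshape(h,w,2)
    P=np.dstack([s*d[...,None],d]); W=(P-t)@Rm
    W[d==0]=np.nan
    return im,W
E
python3 - <<'E'
from h import *
s=manip.state(); print({k:np.round(v,3) for k,v in s.items()})
for n in("scene","side"):
    im,W=cloud(n,f"pics/{n}0.png"); np.savez(f"{n}0.npz",im=im,W=W)
    for l in("beam","hook_stand","hanger_tab"):
        for r in manip.look_for(n,l)[:4]: print(n,l,np.round(r["point"],3),round(r["score"],2))
a=cv2.imread("pics/scene0.png");b=cv2.imread("pics/side0.png")
cv2.imwrite("pics/both0.png",cv2.resize(np.vstack([a,b]),(400,600)) if 0 else cv2.resize(np.hstack([a,b]),(800,300)))
E
```

```text
pics
{'time': np.float64(0.0), 'joint_pos': array([-1.366,  0.053,  1.614,  0.   ,  1.476, -0.119]), 'joint_vel': array([-0.001,  0.   , -0.001, -0.001,  0.   ,  0.   ]), 'joint_efforts': array([-1.0000e-03, -3.9369e+01, -3.7017e+01, -0.0000e+00,  7.0000e-03,
       -0.0000e+00]), 'tool_pos': array([ 0.199, -0.592,  0.232]), 'tool_rot': array([-0.001,  0.987,  0.161, -0.   ]), 'contact_force': array([-0.539, -0.057,  0.011]), 'ft_torque': array([ 0.017,  0.049, -0.052]), 'grasp_force': np.float64(0.0), 'gripper_width': np.float64(1.002)}
scene beam [ 0.582 -0.246  0.04 ] 0.61
scene hook_stand [0.318 0.196 0.008] 0.86
scene hook_stand [0.567 0.178 0.013] 0.79
scene hanger_tab [ 0.583 -0.284  0.115] 0.69
side beam [ 0.582 -0.27   0.036] 0.92
side beam [ 0.587 -0.289  0.076] 0.43
side hook_stand [0.576 0.188 0.021] 0.97
side hook_stand [0.32  0.202 0.006] 0.96
side hook_stand [ 0.384 -0.171  0.041] 0.78
side hanger_tab [ 0.582 -0.28   0.115] 0.53
```

View pics/scene0.png

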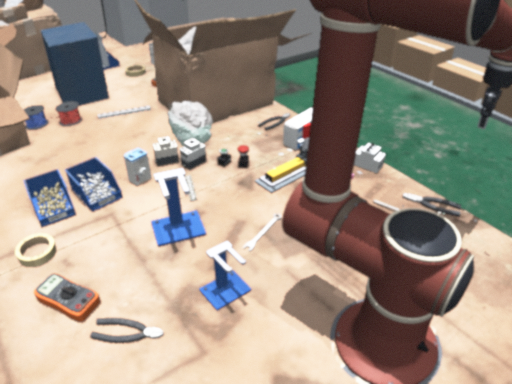

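View pics/side0.png

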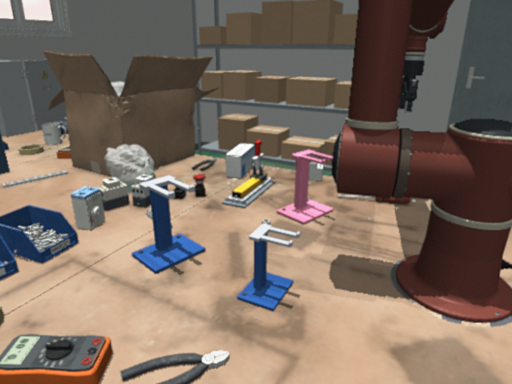

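Large blue stand at scene (178,205) / side (168,215). Look-alikes are the small blue one at scene (225,270) / side (265,265) and the pink one at side (305,185). The beam is at scene (283,170) / side (250,187), with its red tab at side (257,150). The red-capped button at side (200,180) is a distractor. Next I measure all of these.

Run:
```python
from h import *
for n in("scene","side"):
    z=np.load(n+"0.npz"); im,W=z["im"],z["W"]; hsv=cv2.cvtColor(im,cv2.COLOR_RGB2HSV); H,S,V=[hsv[...,i].astype(int) for i in range(3)]
    near=lambda c,r:np.hypot(W[...,0]-c[0],W[...,1]-c[1])<r
    def rep(name,m):
        P=W[m]; 
        if len(P)<3: print(n,name,len(P));return
        print(n,name,len(P),"med",np.median(P,0).round(3),"p3",np.percentile(P,3,0).round(3),"p97",np.percentile(P,97,0).round(3))
        return P
    b=(0.582,-0.26)
    P=rep("yellow",near(b,.15)&(H>20)&(H<35)&(S>150)&(W[...,2]>.02))
    if P is not None:
        q=P[:,:2]-P[:,:2].mean(0); v=np.linalg.svd(q,full_matrices=False)[2][0]; print("  dir deg",np.degrees(np.arctan2(v[1],v[0])).round(1))
    rep("red",near(b,.15)&((H<8)|(H>172))&(S>150)&(W[...,2]>.09))
    for c in((0.57,.18),(0.32,.2)):
        rep("base%s"%(c,),near(c,.12)&(H>100)&(H<125)&(S>120)&(W[...,2]<.02)&(W[...,2]>.004))
        P=rep("steel",near(c,.12)&(S<60)&(W[...,2]>.11)&(W[...,2]<.2))
    m=near((.57,.18),.12)&(S<60)&(W[...,2]>.155)&(W[...,2]<.19)
    np.save(n+"_pr.npy",W[m])
im=cv2.imread("pics/side0.png")[130:280,110:320]; im2=cv2.imread("pics/scene0.png")[130:320,120:330]
cv2.imwrite("pics/crop1.png",np.hstack([cv2.resize(im,(420,380)),cv2.resize(im2,(380,380))]))
```

```text
scene yellow 111 med [ 0.568 -0.208  0.03 ] p3 [ 0.564 -0.274  0.022] p97 [ 0.581 -0.147  0.037]
  dir deg -86.0
scene red 65 med [ 0.582 -0.289  0.139] p3 [ 0.58  -0.302  0.118] p97 [ 0.585 -0.28   0.155]
scene base(0.57, 0.18) 1043 med [0.555 0.181 0.009] p3 [0.511 0.117 0.006] p97 [0.609 0.236 0.013]
scene steel 515 med [0.567 0.172 0.168] p3 [0.489 0.139 0.129] p97 [0.595 0.218 0.173]
scene base(0.32, 0.2) 876 med [0.308 0.195 0.007] p3 [0.278 0.147 0.004] p97 [0.343 0.234 0.014]
scene steel 397 med [0.316 0.19  0.124] p3 [0.261 0.164 0.119] p97 [0.334 0.213 0.128]
side yellow 241 med [ 0.572 -0.207  0.035] p3 [ 0.564 -0.274  0.022] p97 [ 0.595 -0.146  0.037]
  dir deg 94.5
side red 60 med [ 0.583 -0.281  0.14 ] p3 [ 0.579 -0.296  0.117] p97 [ 0.592 -0.277  0.155]
side base(0.57, 0.18) 1287 med [0.555 0.19  0.01 ] p3 [0.51  0.122 0.006] p97 [0.611 0.243 0.014]
side steel 586 med [0.561 0.177 0.167] p3 [0.49  0.144 0.153] p97 [0.597 0.222 0.172]
side base(0.32, 0.2) 1071 med [0.308 0.202 0.007] p3 [0.279 0.15  0.005] p97 [0.346 0.237 0.015]
side steel 511 med [0.307 0.197 0.124] p3 [0.262 0.168 0.119] p97 [0.335 0.217 0.128]
```

View pics/crop1.png

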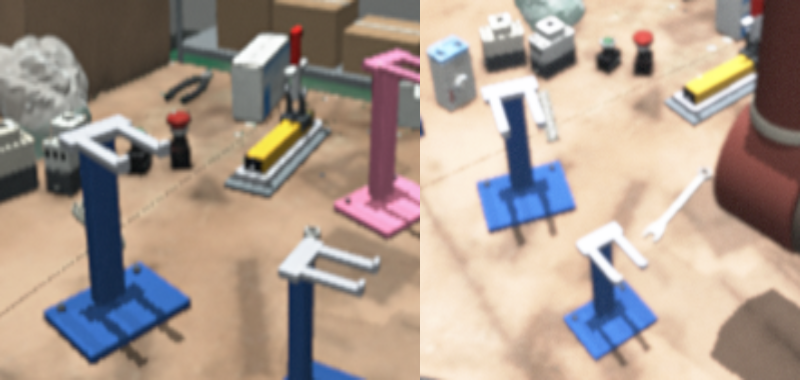

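The crop confirms the choice: the large blue stand (left in both halves) has its prongs at 0.17 m, while the small one's are at 0.124 m. Next: the stand and beam yaw.

Run:
```python
from h import *
for n in("scene","side"):
    z=np.load(n+"0.npz"); im,W=z["im"],z["W"]; hsv=cv2.cvtColor(im,cv2.COLOR_RGB2HSV); H,S,V=[hsv[...,i].astype(int) for i in range(3)]
    near=lambda c,r:np.hypot(W[...,0]-c[0],W[...,1]-c[1])<r
    P=W[near((.56,.185),.09)&(H>100)&(H<125)&(S>120)&(W[...,2]<.016)&(W[...,2]>.005)]
    print(n,"base rect",cv2.minAreaRect((P[:,:2]*1000).astype(np.float32)))
    P=W[near((.56,.185),.09)&(S<70)&(W[...,2]>.164)&(W[...,2]<.179)]
    # prongs: bins along x
    for x0 in np.arange(.5,.62,.015):
        q=P[(P[:,0]>x0)&(P[:,0]<x0+.015)]
        h,_=np.histogram(q[:,1],np.arange(.12,.25,.006)); print(round(x0,3),h)
    P=W[near((.582,-.25),.15)&(H>20)&(H<35)&(S>150)&(W[...,2]>.03)]
    print("beamtop",cv2.minAreaRect((P[:,:2]*1000).astype(np.float32)))
    # obstacles near beam above 0.12
    P=W[near((.55,-.2),.3)&(W[...,2]>.1)&(W[...,2]<.4)]
    h,_,_=np.histogram2d(P[:,0],P[:,1],[np.arange(.25,.9,.05),np.arange(-.5,.1,.05)]); print(h.astype(int))
```

```text
scene base rect ((560.7446899414062, 175.46697998046875), (124.26347351074219, 98.12954711914062), 73.78095245361328)
0.5 [ 0  0  0  0  0  0  5  8  6  0  0  0  0  0  0 12 12  1  0  0  0]
0.515 [ 0  0  0  0  0  2  9 11  1  0  0  0  0  0  7  9  3  0  0  0  0]
0.53 [0 0 0 0 0 9 9 3 0 0 0 0 0 5 9 8 0 0 0 0 0]
0.545 [ 0  0  0  1  5  7  6  0  0  0  0  0  2 11  8  0  0  0  0  0  0]
0.56 [ 0  0  6  9 10  9 10  8  7  6  7  1  8  7  2  0  0  0  0  0  0]
0.575 [ 0  2  2  8  6  8  9  8  9  7  9 10  8  9  8  0  0  0  0  0  0]
0.59 [0 0 0 0 0 0 0 2 4 4 5 7 5 9 1 0 0 0 0 0 0]
0.605 [0 0 0 0 0 0 0 0 0 0 0 0 0 0 0 0 0 0 0 0 0]
beamtop ((574.8922119140625, -210.8692626953125), (19.471946716308594, 134.05560302734375), 3.1793854236602783)
[[  0   0   0   0   0   0   2   0   0   0   0]
 [  0   0   0   0   0   0   8   0   0   0   0]
 [  0   0   0   0   0   0   0   0   0   0   0]
 [  0   0   0   0   0   0   0   0   0   0   0]
 [  0   0   0   0   0   0   0   0   0   0   0]
 [  0   0   0   0   0   0   0   0   0   0   0]
 [  0   0   0   8 139   0   0   0   0   0   0]
 [  0   0   0   0   0   0   0   0   0   0
[... 829 characters left out ...]
0 0 0 0 0 0 0 0 0 0 0 0]
beamtop ((582.5797119140625, -207.90536499023438), (34.25603485107422, 137.86817932128906), 4.060569763183594)
[[  0   0   0   0   0   0   0   0   0   0   0]
 [  0   0   0   0   0   1  53  58   0   0   0]
 [  0   0   0   0   0  46 288  28   0   0   0]
 [  0   0   0   0   0   1 100   0   0   0   0]
 [  0   0   0   0   0   0   0   0   0   0   0]
 [  0   0   0   0   0   0   0   0   0   0   0]
 [  0   0   0  13 114   0   0   0   0   0   0]
 [  0   0   0   0   0   0   0   0   0   0   0]
 [  0   0   0   0   0   0   0   0   0   0   0]
 [  0   0   0   0   0   0   0   0   0   0   0]
 [  0   0   0   0   0   0   0   0   0   0   0]
 [  0   0   0   0   0   0   0   0   0   0   0]]
```

```bash
python3 -m inch '[[[0.046,-0.017,-0.003],[0,0,0],1],[[0.046,-0.017,-0.003],[0,0,0],1],[[0.046,-0.017,-0.003],[0,0,0],1],[[0.046,-0.017,-0.003],[0,0,0],1],[[0.046,-0.017,-0.003],[0,0,0],1],[[0.046,-0.017,-0.003],[0,0,0],1],[[0.046,-0.017,-0.003],[0,0,0],1],[[0.046,-0.017,-0.003],[0,0,0],1]]' | tail -5
python3 -m inch '[[[0,0,0],[0,0,-0.146],1],[[0,0,0],[0,0,-0.146],1],[[0,0,0],[0,0,-0.146],1],[[0,0,0],[0,0,-0.146],1],[[0,0,0],[0,0,-0.146],1],[[0,0,0],[0,0,-0.146],1],[[0,0,0],[0,0,-0.146],1],[[0,0,0],[0,0,-0.146],1]]' | tail -5
cat > st.py <<'E'
from h import *
import sys
def st():
    s=manip.state(); q=s["tool_rot"]; M=R.from_quat([q[1],q[2],q[3],q[0]]).as_matrix()
    print("t",round(float(s["time"]),2),"pos",np.round(s["tool_pos"],4),"yaw_y",np.degrees(np.arctan2(M[1,1],M[0,1])).round(2),"z",M[:,2].round(3),"F",np.round(s["contact_force"],1),"M",np.round(s["ft_torque"],2),"w",round(float(s["gripper_width"]),3),"g",round(float(s["grasp_force"]),1))
    return np.array(s["tool_pos"]),M
if __name__=="__main__":
    p,M=st()
    if len(sys.argv)>3: print("tool shift",(M.T@(np.array(sys.argv[1:4],float)-p)).round(4))
E
python3 st.py 0.583 -0.286 0.26
python3 - <<'E'
from h import *
# refined stand frame fit
for n in("scene","side"):
    z=np.load(n+"0.npz"); im,W=z["im"],z["W"]; hsv=cv2.cvtColor(im,cv2.COLOR_RGB2HSV); S=hsv[...,1].astype(int)
    P=W[(np.hypot(W[...,0]-.54,W[...,1]-.185)<.1)&(S<70)&(W[...,2]>.164)&(W[...,2]<.18)]
    for a in(-15,-16.5,-18,-19.5):
        t=np.radians(a);u=P[:,0]*np.cos(t)+P[:,1]*np.sin(t);v=-P[:,0]*np.sin(t)+P[:,1]*np.cos(t)
        m=u<np.percentile(u,2)+.05; vv=v[m]; c=(vv.min()+vv.max())/2
        A,B=vv[vv<c],vv[vv>=c]
        print(n,a,"u",np.percentile(u,[1,99]).round(4),"prongs",A.mean().round(4),A.std().round(4),B.mean().round(4),B.std().round(4))
E
```

```text
tool_pos: [0.5058, -0.345, 0.2574]
tool_rot: [0.0, 0.987, 0.161, 0.0]
contact_force: [0.2, -0.4, 1.5]
gripper_width: 0.994
grasp_force: 0.0
tool_pos: [0.5044, -0.3465, 0.257]
tool_rot: [-0.0, 0.732, 0.681, 0.0]
contact_force: [0.0, 0.1, -0.9]
gripper_width: 0.999
grasp_force: 0.0
t 2.0 pos [ 0.5044 -0.3465  0.257 ] yaw_y -4.18 z [ 0.  0. -1.] F [ 0.   0.1 -0.9] M [-0.    0.01  0.04] w 0.999 g 0.0
tool shift [ 0.066   0.0739 -0.003 ]
scene -15 u [0.4264 0.5301] prongs 0.2914 0.0036 0.3396 0.0036
scene -16.5 u [0.4181 0.5219] prongs 0.3031 0.0036 0.3513 0.0036
scene -18 u [0.4093 0.5132] prongs 0.3145 0.0037 0.3627 0.0037
scene -19.5 u [0.3998 0.5041] prongs 0.3256 0.0038 0.3739 0.0037
side -15 u [0.4273 0.5298] prongs 0.2953 0.0035 0.3431 0.0036
side -16.5 u [0.4189 0.5215] prongs 0.3069 0.0036 0.3546 0.0037
side -18 u [0.4095 0.5129] prongs 0.3183 0.0036 0.366 0.0038
side -19.5 u [0.3998 0.504 ] prongs 0.3293 0.0037 0.3771 0.0039
```

```bash
python3 -m inch '[[[0.033,0.037,0],[0,0,0],1],[[0.033,0.037,0],[0,0,0],1],[[0,0,0],[0,0,-0.14],1],[[0,0,0],[0,0,0],1],[[0,0,0],[0,0,0],1]]' | tail -5
python3 st.py
python3 - <<'E'
from h import *
im,W=cloud("wrist","pics/w1.png"); np.savez("w1.npz",im=im,W=W)
for l in("hanger_tab","beam"):
  for r in manip.look_for("wrist",l)[:2]: print(l,np.round(r["point"],3),round(r["score"],2))
hsv=cv2.cvtColor(im,cv2.COLOR_RGB2HSV); H,S=hsv[...,0].astype(int),hsv[...,1].astype(int)
red=((H<8)|(H>172))&(S>140)&(W[...,2]>.09)&(W[...,2]<.18)
if red.sum(): 
  P=W[red];print("red",len(P),np.percentile(P,[2,50,98],0).round(4)); T=P[P[:,2]>.15];print("top",cv2.minAreaRect((T[:,:2]*1000).astype(np.float32)))
yel=(H>20)&(H<35)&(S>150)&(W[...,2]>.03)&(W[...,2]<.05)
P=W[yel];print("yel",len(P),cv2.minAreaRect((P[:,:2]*1000).astype(np.float32)))
E
```

```text
tool_pos: [0.5832, -0.2867, 0.2569]
tool_rot: [-0.0, 0.686, 0.727, -0.0]
contact_force: [0.3, 0.6, -0.0]
gripper_width: 1.0
grasp_force: 0.0
t 2.5 pos [ 0.5832 -0.2867  0.2569] yaw_y 3.33 z [-0. -0. -1.] F [ 0.3  0.6 -0. ] M [ 0.01  0.03 -0.01] w 1.0 g 0.0
hanger_tab [ 0.59  -0.28   0.149] 0.81
beam [ 0.583 -0.239  0.039] 0.64
red 422 [[ 0.5835 -0.3037  0.1221]
 [ 0.5883 -0.2873  0.1572]
 [ 0.5936 -0.2799  0.1589]]
top ((588.7557983398438, -291.9671630859375), (10.583768844604492, 24.439199447631836), 3.2360427379608154)
yel 1846 ((585.6485595703125, -239.5331268310547), (28.668373107910156, 186.70957946777344), 3.074639320373535)
```

View pics/w1.png

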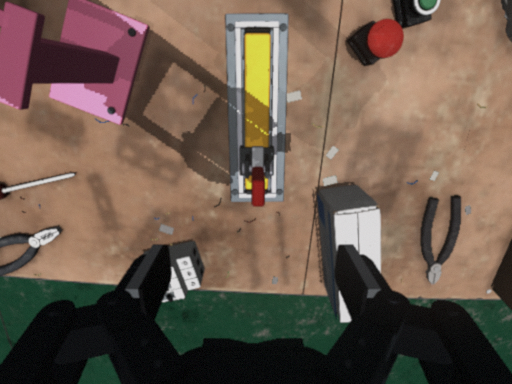

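The tab is at (258,185), the beam runs up from it, and a white box at (350,240) is near the right finger, so I check its height.

```bash
python3 - <<'E'
from h import *
W=np.load("w1.npz")["W"]
m=(W[...,0]>.6)&(W[...,0]<.75)&(W[...,1]>-.45)&(W[...,1]<-.15)&(W[...,2]>.03)&(W[...,2]<.2)
P=W[m];print(len(P),np.percentile(P,[2,50,98],0).round(3))
E
python3 st.py 0.586 -0.290 0.142
```

```text
4291 [[ 0.602 -0.434  0.033]
 [ 0.706 -0.346  0.079]
 [ 0.744 -0.152  0.088]]
t 2.65 pos [ 0.5828 -0.2872  0.2571] yaw_y 3.34 z [ 0. -0. -1.] F [-0.  -0.1  0.2] M [ 0.02 -0.02  0.09] w 1.001 g 0.0
tool shift [-0.0029  0.003   0.1151]
```

```bash
python3 -m inch '[[[-0.003,0.003,0.03],[0,0,0],0.6],[[0,0,0.04],[0,0,0],0.6],[[0,0,0.03],[0,0,0],0.6],[[0,0,0.015],[0,0,0],0.6],[[0,0,0],[0,0,0],0.6],[[0,0,0],[0,0,0],0],[[0,0,0],[0,0,0],0],[[0,0,0],[0,0,0],0]]' | tail -5
python3 -m inch '[[[0,0,0],[0,0,0],0],[[0,0,0],[0,0,0],0],[[0,0,0],[0,0,0],0]]' | tail -5; python3 st.py
```

```text
tool_pos: [0.588, -0.2902, 0.145]
tool_rot: [0.002, 0.685, 0.728, 0.001]
contact_force: [-0.1, -0.1, 2.4]
gripper_width: 0.12
grasp_force: 61.2
tool_pos: [0.588, -0.2901, 0.1449]
tool_rot: [0.002, 0.685, 0.728, 0.0]
contact_force: [0.3, 0.7, 5.9]
gripper_width: 0.119
grasp_force: 61.8
t 3.75 pos [ 0.588  -0.2901  0.1449] yaw_y 3.49 z [ 0.004 -0.002 -1.   ] F [0.3 0.7 5.9] M [-0.01  0.04 -0.07] w 0.119 g 61.8
```

```bash
python3 -m inch '[[[0.008,0,0],[0,0,0],0],[[0.008,0,0],[0,0,0],0],[[0.008,0,0],[0,0,0],0],[[0.008,0,0],[0,0,0],0],[[0.008,0,0],[0,0,0],0],[[0.008,0,0],[0,0,0],0],[[0.008,0,0],[0,0,0],0],[[0.008,0,0],[0,0,0],0]]' | tail -5; python3 st.py
python3 -m inch '[[[0,0,0],[0,0,0],0],[[0,0,-0.02],[0,0,0],0],[[0,0,-0.02],[0,0,0],0],[[0,0,-0.02],[0,0,0],0],[[0,0,-0.02],[0,0,0],0],[[0,0,-0.02],[0,0,0],0]]' | tail -5; python3 st.py
python3 -m inch '[[[0,0,0],[0,0,0],0],[[0,0,0],[0,0,0],0],[[0,0,0],[0,0,0],0],[[0,0,0],[0,0,0],0],[[0,0,0],[0,0,0],0],[[0,0,0],[0,0,0],0],[[0,0,0],[0,0,0],0],[[0,0,0],[0,0,0],0]]' | tail -5; python3 st.py
cat > ang.py <<'E'
from h import *
import sys
tag=sys.argv[1]; c=np.array(manip.state()["tool_pos"])
for n in("scene","side","wrist"):
    im,W=cloud(n,f"pics/{n}{tag}.png"); hsv=cv2.cvtColor(im,cv2.COLOR_RGB2HSV); H,S=hsv[...,0].astype(int),hsv[...,1].astype(int)
    q=W-c; m=(np.abs(q[...,0])<.06)&(np.abs(q[...,1])<.17)&(q[...,2]<-.06)&(q[...,2]>-.25)&(H>20)&(H<35)&(S>140)
    P=W[m]
    if len(P)<30: print(n,len(P)); continue
    for _ in range(3):
        mu=P.mean(0); v=np.linalg.svd(P-mu,full_matrices=False)[2][0]; v*=np.sign(v[1])
        d=P-mu; r=np.linalg.norm(d-np.outer(d@v,v),axis=1); P=P[r<.03]
    s=(P-mu)@v
    print(n,len(P),"pitch(+y end up) rad",round(float(np.arcsin(v[2])),3),"yaw",np.degrees(np.arctan2(v[1],v[0])).round(1),"ends",(mu+v*s.min()).round(3),(mu+v*s.max()).round(3))
E
python3 ang.py a
```

```text
tool_pos: [0.5843, -0.2271, 0.1448]
tool_rot: [0.004, 0.685, 0.728, -0.0]
contact_force: [0.9, -5.7, 5.2]
gripper_width: 0.121
grasp_force: 61.9
t 4.55 pos [ 0.5843 -0.2271  0.1448] yaw_y 3.49 z [ 0.005 -0.006 -1.   ] F [ 0.9 -5.7  5.2] M [-1.17 -0.26 -0.07] w 0.121 g 61.9
tool_pos: [0.581, -0.2239, 0.2392]
tool_rot: [-0.003, 0.685, 0.728, -0.001]
contact_force: [-0.3, -0.3, -7.2]
gripper_width: 0.12
grasp_force: 60.2
t 5.15 pos [ 0.581  -0.2239  0.2392] yaw_y 3.52 z [-0.006  0.004 -1.   ] F [-0.3 -0.3 -7.2] M [-0.01 -0.04 -0.01] w 0.12 g 60.2
tool_pos: [0.5827, -0.2255, 0.242]
tool_rot: [-0.0, 0.685, 0.728, 0.0]
contact_force: [-0.3, 0.5, -6.0]
gripper_width: 0.121
grasp_force: 60.2
t 5.95 pos [ 0.5827 -0.2255  0.242 ] yaw_y 3.49 z [-0.  0. -1.] F [-0.3  0.5 -6. ] M [-0.03  0.01  0.05] w 0.121 g 60.2
scene 116 pitch(+y end up) rad -0.177 yaw 107.6 ends [ 0.58  -0.196  0.133] [ 0.563 -0.145  0.123]
side 306 pitch(+y end up) rad -0.049 yaw 93.4 ends [ 0.579 -0.335  0.132] [ 0.567 -0.139  0.122]
wrist 799 pitch(+y end up) rad -0.042 yaw 92.6 ends [ 0.59  -0.332  0.14 ] [ 0.582 -0.146  0.132]
```

```bash
python3 ang.py b
python3 - <<'E'
import cv2
im=cv2.imread("pics/sideb.png")[70:220,190:340]; cv2.imwrite("pics/crop2.png",cv2.resize(im,(600,600),interpolation=cv2.INTER_CUBIC))
E
python3 st.py
```

```text
scene 119 pitch(+y end up) rad -0.2 yaw 105.9 ends [ 0.582 -0.205  0.135] [ 0.564 -0.144  0.122]
side 308 pitch(+y end up) rad -0.053 yaw 93.4 ends [ 0.578 -0.334  0.133] [ 0.567 -0.139  0.122]
wrist 794 pitch(+y end up) rad -0.042 yaw 92.7 ends [ 0.59  -0.333  0.14 ] [ 0.581 -0.146  0.132]
t 6.25 pos [ 0.5827 -0.2255  0.2421] yaw_y 3.49 z [ 0. -0. -1.] F [-0.7 -0.  -6.5] M [ 0.07 -0.01  0.01] w 0.12 g 60.2
```

View pics/crop2.png

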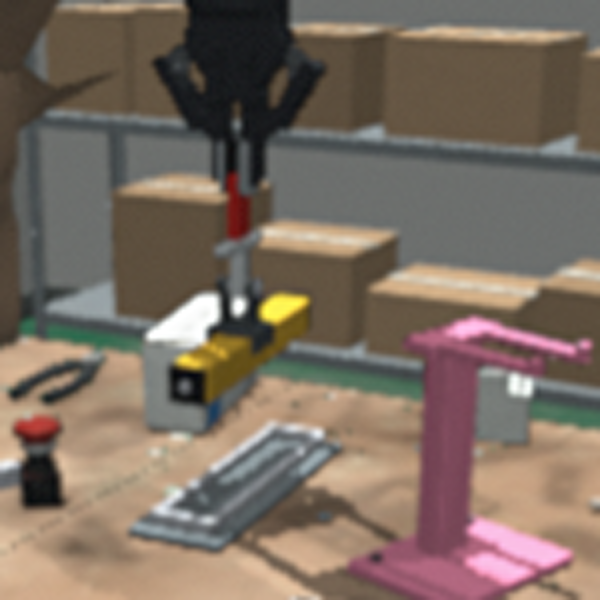

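The beam is free of the cradle and tips only about 0.045 rad, inside the 0.1 limit. I carry it to the stand, keeping high.

```bash
python3 -m inch '[[[0,0,-0.02],[0,0,0],0],[[0,0,-0.03],[0,0,0.116],0],[[0,0,-0.03],[0,0,0.116],0],[[0,0,-0.03],[0,0,0.117],0],[[0,0,-0.02],[0,0,0],0],[[0.012,-0.008,0],[0,0,0],0],[[0.024,-0.0155,0],[0,0,0],0],[[0.024,-0.0155,0],[0,0,0],0]]' | tail -5
python3 -m inch '[[[0.024,-0.0155,0],[0,0,0],0],[[0.024,-0.0155,0],[0,0,0],0],[[0.024,-0.0155,0],[0,0,0],0],[[0.024,-0.0155,0],[0,0,0],0],[[0.024,-0.0155,0],[0,0,0],0],[[0.024,-0.0155,0],[0,0,0],0],[[0.024,-0.0155,0],[0,0,0],0],[[0.024,-0.0155,0],[0,0,0],0]]' | tail -5
python3 -m inch '[[[0.024,-0.0155,0],[0,0,0],0],[[0.024,-0.0155,0],[0,0,0],0],[[0.024,-0.0155,0],[0,0,0],0],[[0.024,-0.0155,0],[0,0,0],0],[[0.016,-0.01,0],[0,0,0],0],[[0.008,-0.005,0],[0,0,0],0],[[0,0,0],[0,0,0],0],[[0,0,0],[0,0,0],0]]' | tail -5
python3 st.py 0.454 0.208 0.225
cat > pl.py <<'E'
from h import *
import sys
tag=sys.argv[1]; t=np.radians(-16.5); seat=np.array([.526,.187,.170]); Rs=R.from_euler("z",t).as_matrix()
c=np.array(manip.state()["tool_pos"]); print("TCP in stand",((c-seat)@Rs).round(4))
for n in("scene","side"):
    im,W=cloud(n,f"pics/{n}{tag}.png"); hsv=cv2.cvtColor(im,cv2.COLOR_RGB2HSV); H,S=hsv[...,0].astype(int),hsv[...,1].astype(int)
    q=W-c; m=(np.linalg.norm(q[...,:2],axis=-1)<.04)&(q[...,2]<.03)&(q[...,2]>-.05)&((H<8)|(H>172))&(S>140)
    P=(W[m]-seat)@Rs
    if len(P): print(n,"tab in stand",len(P),np.percentile(P,[3,50,97],0).round(4).tolist())
E
python3 pl.py c; python3 ang.py c
```

```text
tool_pos: [0.5613, -0.1553, 0.3699]
tool_rot: [-0.002, 0.801, 0.598, -0.001]
contact_force: [0.8, 0.9, -7.7]
gripper_width: 0.122
grasp_force: 60.2
tool_pos: [0.4963, 0.0642, 0.3699]
tool_rot: [-0.001, 0.801, 0.599, -0.001]
contact_force: [0.3, 0.7, -6.8]
gripper_width: 0.119
grasp_force: 60.2
tool_pos: [0.458, 0.1989, 0.3713]
tool_rot: [0.0, 0.801, 0.598, -0.001]
contact_force: [-0.3, -1.0, -5.8]
gripper_width: 0.121
grasp_force: 60.2
t 8.65 pos [0.458  0.1989 0.3713] yaw_y -16.51 z [-0.001 -0.001 -1.   ] F [-0.3 -1.  -5.8] M [-0.01  0.   -0.01] w 0.121 g 60.2
tool shift [ 0.0078 -0.0064  0.1463]
TCP in stand [-0.0686 -0.0079  0.2013]
scene tab in stand 109 [[-0.0778, -0.0198, 0.1697], [-0.0747, -0.0103, 0.1814], [-0.0724, -0.0009, 0.1927]]
side tab in stand 299 [[-0.076, -0.0195, 0.168], [-0.0742, -0.0032, 0.1841], [-0.0656, 0.0035, 0.2075]]
scene 789 pitch(+y end up) rad -0.037 yaw 73.6 ends [0.416 0.099 0.259] [0.469 0.279 0.252]
side 1421 pitch(+y end up) rad -0.04 yaw 73.2 ends [0.415 0.097 0.257] [0.471 0.282 0.249]
wrist 2013 pitch(+y end up) rad -0.041 yaw 74.3 ends [0.432 0.095 0.27 ] [0.483 0.275 0.262]
```

```bash
python3 -m inch '[[[0.004,-0.003,0.015],[0,0,0],0],[[0.004,-0.003,0.03],[0,0,0],0],[[0,0,0.03],[0,0,0],0],[[0,0,0.03],[0,0,0],0],[[0,0,0.025],[0,0,0],0],[[0,0,0.015],[0,0,0],0],[[0,0,0],[0,0,0],0],[[0,0,0],[0,0,0],0]]' | tail -5
python3 st.py; python3 pl.py d
python3 - <<'E'
import cv2,numpy as np
a=cv2.imread("pics/sided.png")[90:250,110:290];b=cv2.imread("pics/scened.png")[130:260,120:260]
cv2.imwrite("pics/crop3.png",np.hstack([cv2.resize(a,(420,400),interpolation=2),cv2.resize(b,(380,400),interpolation=2)]))
E
```

```text
tool_pos: [0.4551, 0.2088, 0.2275]
tool_rot: [0.0, 0.801, 0.598, 0.0]
contact_force: [0.4, -0.8, -7.7]
gripper_width: 0.118
grasp_force: 60.2
t 9.7 pos [0.4551 0.2088 0.2275] yaw_y -16.51 z [ 0.001  0.    -1.   ] F [ 0.4 -0.8 -7.7] M [-0.02 -0.04 -0.05] w 0.118 g 60.2
TCP in stand [-0.0742  0.0008  0.0575]
scene tab in stand 77 [[-0.0829, -0.0116, 0.0278], [-0.081, -0.0008, 0.0373], [-0.0787, 0.0088, 0.0475]]
side tab in stand 213 [[-0.0821, -0.0099, 0.0262], [-0.0801, 0.0055, 0.0411], [-0.0726, 0.0126, 0.0667]]
```

View pics/crop3.png

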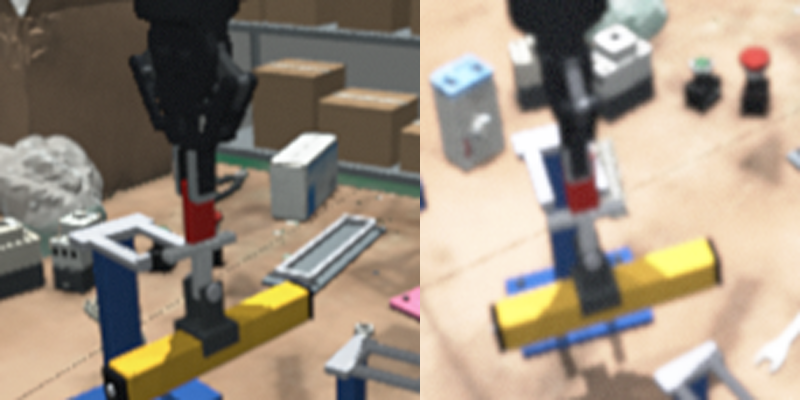

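Left: the beam hangs just in front of the prongs, with the stem centred on the gap and the cross-arms above the lips. Right: the same from above. I drop 5 mm and insert slowly.

```bash
python3 -m inch '[[[0,0,0.005],[0,0,0],0],[[0,0.008,0],[0,0,0],0],[[0,0.014,0],[0,0,0],0],[[0,0.014,0],[0,0,0],0],[[0,0.014,0],[0,0,0],0],[[0,0.014,0],[0,0,0],0],[[0,0.008,0],[0,0,0],0],[[0,0.004,0],[0,0,0],0]]' | tail -5
python3 st.py; python3 -m inch '[[[0,0,0],[0,0,0],0],[[0,0,0],[0,0,0],0],[[0,0,0],[0,0,0],0]]' | tail -5; python3 st.py; python3 pl.py e; python3 ang.py e
```

```text
tool_pos: [0.5287, 0.1867, 0.2218]
tool_rot: [-0.0, 0.802, 0.598, -0.0]
contact_force: [-0.2, 0.1, -6.5]
gripper_width: 0.121
grasp_force: 60.2
t 10.6 pos [0.5287 0.1867 0.2218] yaw_y -16.55 z [-0. -0. -1.] F [-0.2  0.1 -6.5] M [-0.02  0.09 -0.04] w 0.121 g 60.2
tool_pos: [0.5272, 0.1874, 0.2219]
tool_rot: [-0.0, 0.801, 0.598, -0.0]
contact_force: [0.1, 0.0, -6.7]
gripper_width: 0.123
grasp_force: 60.2
t 10.9 pos [0.5272 0.1874 0.2219] yaw_y -16.48 z [-0.  0. -1.] F [ 0.1  0.  -6.7] M [-0.   -0.01  0.02] w 0.123 g 60.2
TCP in stand [0.001  0.0007 0.0519]
scene tab in stand 63 [[-0.0084, -0.0107, 0.0223], [-0.0057, -0.0012, 0.0318], [-0.0028, 0.0074, 0.0415]]
side tab in stand 180 [[-0.0071, -0.0103, 0.0197], [-0.0054, 0.0039, 0.0348], [0.0026, 0.0121, 0.0588]]
scene 553 pitch(+y end up) rad -0.038 yaw 73.3 ends [0.484 0.087 0.11 ] [0.538 0.268 0.103]
side 1202 pitch(+y end up) rad -0.041 yaw 73.5 ends [0.486 0.087 0.109] [0.54  0.27  0.101]
wrist 1920 pitch(+y end up) rad -0.04 yaw 74.0 ends [0.5   0.084 0.12 ] [0.551 0.263 0.112]
```

Inserted without contact. Next I lower about 11 mm in small steps and watch the force.

```bash
python3 -m inch '[[[0,0,0.004],[0,0,0],0],[[0,0,0.003],[0,0,0],0],[[0,0,0.002],[0,0,0],0],[[0,0,0.001],[0,0,0],0],[[0,0,0],[0,0,0],0]]' | tail -5; python3 st.py
```

```text
tool_pos: [0.5278, 0.1872, 0.2139]
tool_rot: [0.0, 0.801, 0.598, 0.0]
contact_force: [-5.6, -1.6, 5.3]
gripper_width: 0.115
grasp_force: 61.8
t 11.65 pos [0.5278 0.1872 0.2139] yaw_y -16.5 z [ 0.001  0.    -1.   ] F [-5.6 -1.6  5.3] M [-0.23  1.07  0.09] w 0.115 g 61.8
```

```bash
python3 -m inch '[[[0,0,-0.001],[0,0,0],0],[[0,0,0],[0,0,0],0.5],[[0,0,0],[0,0,0],0.5],[[0,0,0],[0,0,0],0.5],[[0,0,0],[0,0,0],0.5],[[0,0,0],[0,0,0],0.5]]' | tail -5; python3 st.py
python3 -m inch '[[[0,0,-0.01],[0,0,0],0.5],[[0,0,-0.02],[0,0,0],0.5],[[0,0,-0.03],[0,0,0],0.5],[[0,0,-0.03],[0,0,0],0.5],[[0,0,-0.03],[0,0,0],0.5],[[0,0,0],[0,0,0],0.5],[[0,0,0],[0,0,0],0.5],[[0,0,0],[0,0,0],0.5]]' | tail -5
python3 - <<'E'
from h import *
t=np.radians(-16.5); seat=np.array([.526,.187,.170]); Rs=R.from_euler("z",t).as_matrix()
for n in("scene","side","wrist"):
    im,W=cloud(n,f"pics/{n}f.png"); hsv=cv2.cvtColor(im,cv2.COLOR_RGB2HSV); H,S=hsv[...,0].astype(int),hsv[...,1].astype(int)
    Q=(W-seat)@Rs; near=np.hypot(Q[...,0],Q[...,1])<.14
    P=Q[near&((H<8)|(H>172))&(S>140)&(Q[...,2]>0)&(Q[...,2]<.08)&(np.hypot(Q[...,0],Q[...,1])<.04)]
    if len(P)>5: print(n,"tab",len(P),np.percentile(P,[3,50,97],0).round(4).tolist())
    P=Q[near&(H>20)&(H<35)&(S>140)&(Q[...,2]<-.04)]
    if len(P)>30:
        v=np.linalg.svd(P-P.mean(0),full_matrices=False)[2][0]; v*=np.sign(v[1]); print(n,"beam pitch",np.arcsin(v[2]).round(3),"yaw err",np.degrees(np.arctan2(-v[0],v[1])).round(1))
a=cv2.imread("pics/sidef.png")[90:250,110:290];b=cv2.imread("pics/scenef.png")[130:260,120:260]
cv2.imwrite("pics/crop4.png",np.hstack([cv2.resize(a,(420,400),interpolation=2),cv2.resize(b,(380,400),interpolation=2)]))
E
python3 st.py
```

```text
tool_pos: [0.5278, 0.1872, 0.213]
tool_rot: [0.0, 0.801, 0.598, 0.0]
contact_force: [-0.4, 0.2, -0.4]
gripper_width: 0.502
grasp_force: 0.0
t 12.25 pos [0.5278 0.1872 0.213 ] yaw_y -16.5 z [ 0.  0. -1.] F [-0.4  0.2 -0.4] M [-0.05  0.01 -0.02] w 0.502 g 0.0
tool_pos: [0.5272, 0.1871, 0.3317]
tool_rot: [-0.0, 0.801, 0.598, -0.001]
contact_force: [0.2, 0.4, -0.9]
gripper_width: 0.494
grasp_force: 0.0
scene tab 139 [[-0.0073, -0.0107, 0.0149], [-0.005, -0.0014, 0.036], [0.0003, 0.0074, 0.0557]]
scene beam pitch -0.045 yaw err -0.2
side tab 262 [[-0.007, -0.0095, 0.0123], [-0.005, 0.0026, 0.0343], [0.001, 0.0119, 0.0541]]
side beam pitch -0.043 yaw err -0.0
wrist tab 408 [[-0.0027, -0.0113, 0.0218], [0.0018, 0.0047, 0.0561], [0.0071, 0.0113, 0.0578]]
wrist beam pitch -0.044 yaw err -0.2
t 13.2 pos [0.5271 0.187  0.3312] yaw_y -16.5 z [-0.003 -0.001 -1.   ] F [-0.3  0.9  0.5] M [-0.02 -0.03  0.03] w 0.5 g 0.0
```

View pics/crop4.png

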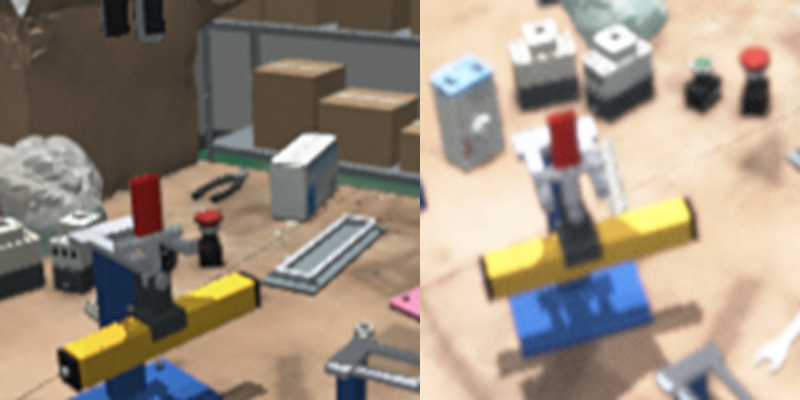

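The cross-arms rest on both prongs, the tab is about 33 mm above the seat, and the beam is tilted about 0.044 rad with the gripper clear. I let it settle, recheck, and hand in if it is still within limits.

```bash
python3 -m inch '[[[0,0,-0.02],[0,0,0],0.5],[[0,0,0],[0,0,0],0.5],[[0,0,0],[0,0,0],0.5],[[0,0,0],[0,0,0],0.5],[[0,0,0],[0,0,0],0.5],[[0,0,0],[0,0,0],0.5],[[0,0,0],[0,0,0],0.5],[[0,0,0],[0,0,0],0.5]]' | tail -1
python3 -m inch '[[[0,0,0],[0,0,0],0.5],[[0,0,0],[0,0,0],0.5],[[0,0,0],[0,0,0],0.5],[[0,0,0],[0,0,0],0.5],[[0,0,0],[0,0,0],0.5],[[0,0,0],[0,0,0],0.5],[[0,0,0],[0,0,0],0.5],[[0,0,0],[0,0,0],0.5]]' | tail -1
python3 - <<'E'
from h import *
ps=[]
for n in("scene","side"):
    im,W=cloud(n); hsv=cv2.cvtColor(im,cv2.COLOR_RGB2HSV); H,S=hsv[...,0].astype(int),hsv[...,1].astype(int)
    P=W[(np.hypot(W[...,0]-.526,W[...,1]-.187)<.14)&(H>20)&(H<35)&(S>140)&(W[...,2]<.13)&(W[...,2]>.05)]
    v=np.linalg.svd(P-P.mean(0),full_matrices=False)[2][0]; ps.append(abs(np.arcsin(v[2])))
print(np.round(ps,3))
if max(ps)<.07: print(manip.job_done())
E
```

```text
grasp_force: 0.0
grasp_force: 0.0
[0.047 0.042]
the job is handed in; nothing more can be done
None
```

The job is handed in at about 15 s: the beam hangs by the hanger's cross-arms on both prongs of the large blue stand, at rest with the gripper clear, tilted about 0.045 rad (limit 0.1) after a single trial point, which I did not refine further.

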